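Balance the jar carrier and hold it up by its bail

TASK

The wire jar carrier has three places in a row and a swinging bail, and one jar of preserves already stands in one end place. Put the other jar of preserves from the table upright into the place at the opposite end, leaving the middle place empty so that the load balances, then swing the bail up and lift the carrier by the bail's wooden grip, without tipping it, to at least 6 cm clear of the table. The job ends holding: finish with the carrier still in the gripper by that grip, hanging free, level and still in the air; leave the empty open jar and the tin cup where they are.

Things in the scene. Friction and masses are not known exactly. Their poses are not given: they have to be found in the camera images.
- carrier: Jar carrier, loose, about 0.25 kg: a pale wooden base board 92 x 252 x 10 mm with a cage of 4 mm steel wire whose top rail is 74 mm above the underside. Origin at the centre of the underside, z up, y along the row of three places: the places are centred at y = +78 mm (jar_aboard stands there), 0 (middle) and -78 mm (empty), each 74 x 74 mm inside, floor 10 mm above the underside, open at the top. Two steel ears at x = +-43 mm, y = 0 rise to 123 mm and carry the bail's hinge.
- empty_end (a point): Centre of the floor of the empty end place of the carrier (y = -78 mm, 10 mm above the carrier's underside). The jar from the table goes here, its underside on this point; its rim rails are 64 mm above this point and the jar has 3 mm of play on each side.
- bail_hinge (a point): Midpoint of the bail's hinge axis, 115 mm above the carrier's underside, at the middle of the row. The axis runs along the carrier's x; the carrier swings freely on it once it is lifted, and hangs level only when the two ends carry equal loads.
- bail_grip (a point): Centre of the bail's turned wooden grip: a round bar 18 mm thick at the middle, 66 mm long, along the carrier's x, 158 mm from the hinge axis. At the start the bail lies over beyond the jar_aboard end, the grip about 129 mm above the table and 157 mm from the carrier's middle, with 34 mm of free space between the grip and that jar. Swung upright the grip is 273 mm above the carrier's underside. The bail is a wire arch with side wires at x = +-47 mm of the carrier.
- bail (a joint): Bail angle about the hinge, rad: 0 upright over the carrier, positive leaning toward the carrier's +y end (jar_aboard), stops at +-1.48. It turns freely and falls back on its stop when let go.
- jar_aboard_mid (a point): Centre (half-way up, 74 mm above its underside) of the jar of preserves that already stands in the carrier's +y end place. Same size as jar_table.
- jar_table_mid (a point): Centre (half-way up, 74 mm above its underside) of the jar of preserves standing on the table to the right of the carrier: glass jar 148 mm tall, 68 mm in diameter, about 0.28 kg, with pinkish-grey contents and a tin screw lid 56 mm in diameter and 21 mm high on top (from 127 to 148 mm above the underside); z up.
- jar_empty_mid (a point): Bystander: centre (74 mm above its underside) of an empty, open clear glass jar without a lid, 148 mm tall, 66 mm in diameter, standing near jar_table; the two may stand either way round. Leave it alone.
- tin_cup: Bystander: a small tin cup with a strap handle, 68 x 88 x 62 mm, origin under its middle. Leave it alone.
Things that resemble listed ones, but are neither listed nor needed, are in the scene too. Leave any pink look-alike of the part that bears jar_aboard_mid alone. Leave any turquoise look-alike of the part that bears jar_table_mid alone.

How it is judged:
On the way:
1. the jar from the table stands in the carrier's empty end place, let go, with the carrier still standing on the table (x of jar_table_mid in the frame of carrier between -0.012 and 0.012 m and y of jar_table_mid in the frame of carrier between -0.09 and -0.066 m and z of jar_table_mid in the frame of carrier between 0.076 and 0.092 m and height (world z) of carrier below 0.008 m and contact force between the fingers and jar_table below 0.2 N), for 0.2 s.
At the end, for the whole second after the job is handed in: Fingers hold the bail by its grip; the carrier hangs from it, underside over 5 cm up, within 9 degrees of level, under 3 cm/s and 0.2 rad/s; both preserves jars seated in the end places (12 mm; 8 mm in height), untouched by the robot; empty jar and cup within 3 cm of their start (x of jar_table_mid in the frame of carrier between -0.012 and 0.012 m and y of jar_table_mid in the frame of carrier between -0.09 and -0.066 m and z of jar_table_mid in the frame of carrier between 0.076 and 0.092 m and x of jar_aboard_mid in the frame of carrier between -0.012 and 0.012 m and y of jar_aboard_mid in the frame of carrier between 0.066 and 0.09 m and z of jar_aboard_mid in the frame of carrier between 0.076 and 0.092 m and height (world z) of carrier above 0.05 m and angle between carrier's own z axis and vertical below 0.16 rad and linear speed of carrier below 0.03 m/s and angular speed of carrier below 0.2 rad/s and contact force between the fingers and bail above 2 N and distance between the grasp point and bail_grip below 0.045 m and contact force between the arm and jar_table below 0.3 N and contact force between the arm and jar_aboard below 0.3 N and contact force between carrier and jar_empty below 0.1 N and contact force between carrier and tin_cup below 0.1 N and distance of each of jar_empty_mid, tin_cup from where it was at the start of the episode below 0.03 m); the arm keeps its last pose, push and grip.
It fails at once if the carrier is tipped by more than 0.4 rad (angle between carrier's own z axis and vertical above 0.4 rad).
It fails at once if the empty jar or the cup is pushed more than 3 cm (distance of any of jar_empty_mid, tin_cup from where it was at the start of the episode above 0.03 m).
It fails at once if a jar of preserves is tipped over (angle between any of jar_table_mid, jar_aboard_mid's own z axis and vertical above 0.6 rad).
It also fails if it takes over 64 s, if anything falls off the work surface, if the arm or the gripper's body presses on something with over 40 N, if the wrist force passes 120 N, or if a joint passes its speed limit or range.

ROBOT

A 6-joint arm with a two-finger parallel gripper is mounted at the origin on a cart in front of the work surface, level with it; the furniture and walls round the work are solid. World frame = base frame: x ahead of the robot, y to its left, z up, the work surface at z = 0. Lengths are in m, angles in rad, forces in N, time in s.
With the tool pointing down it reaches from about 0.275 to 0.825 m from the base axis. Payload 5.2 kg.
Tool frame: the origin (TCP) lies at the very end of the fingers, on their centre line; the grasp point (between the pads) lies 19 mm behind it; z points along the fingers, y is the line along which they close (so a half turn about z gives the same grasp; the last joint's range is limited). The gripper opens to 93 mm and grips with 3 to 60 N. Pads are 15 mm wide; open, the fingers measure 128 mm over their backs; the gripper's body (75 mm by 188 mm) begins 65 mm behind the grasp point.
Start: joints at [0.927, 0.259, 1.535, -0, 1.348, -0.203], TCP at [0.235, 0.497, 0.219] pointing down, gripper open.
Joint ranges: [-3.14, 3.14], [-0.91, 2.08], [0.19, 2.58], [-1.22, 4.36], [0.22, 2.71], [-3.12, 3.12]. Speed limits (rad/s): [2.57, 2.57, 3.14, 3.14, 3.14, 3.14].

INTERFACE

Orientations are given as a 3x3 rotation matrix whose columns are the frame's x, y, z axes.
In Python, from cell import * gives the robot as it stands. The module is installed in compiled form; this text tells all that it offers.
- The arm moves only by the tool jog_arm, never from a script. Its argument "series" is a list of rows, each a list of 7 numbers: the turn, a rotation vector about the world's x, y, z as a fraction of full scale, then the shift along the world's x, y, z as a fraction of full scale, then the closure, from 0 (fully open) to 1 (shut). A call has 1 to 8 rows; each row is the pose to reach, as a shift and turn from the pose commanded when the call began; what a row does not reach only later rows make up. Full scale, the value 1, is 50 cm for a shift and 1.5 rad for a turn. A row lasts 1/10 s, in which the tool goes at most 50 mm and 8.59 degrees, less where a joint would pass 70% of its speed; a pose out of reach is approached as far as the arm can. A call with a number of a shift or a turn outside -1 to 1 is refused whole. A call with a gripper value outside its range is refused whole. The fingers move at their own pace and stop on an object; "newtons" is the grip in N (left out, the last holds). Time passes only in rows, so rows that repeat a pose let the fingers close. It gives the time, the measured TCP pose, the force, the opening and the grip force at its end, in the units of the state.
- sense(): the state, without advancing time (a new reading comes with each control period).
- get_image(name): name is "side" or "top"; returns a dict with "frame" (384x512x3 uint8, red, green, blue), "range_z" (384x512 float32, m along the optical axis (not along the pixel's ray), 0 where there is no reading), "fx", "fy", "cx", "cy" (pixels), "view" (4x4, takes a point from world to camera coordinates). Camera axes: x right, y down, z forward; pixel columns grow to the right and rows downward; lengths in m; the calibration is good to about 2 mm. A picture is of the moment at which its call begins.
- hand_in(): hands the job in; it is judged then, once.
Trained networks look in a picture, given as the dict that the camera call returned (one of the last four; its "shot" number tells which), for a name from the list of things; names that differ only in an ending like _2 or _b are one class to them, and where a whole thing is asked for, a point or a joint stands for the part that bears it (a point fixed in the world has none). Each returns a list of dicts, best first, with "score" (0 to 1); they miss things now and then, are a little off and sometimes report something else, mostly with a low value. They report only what shows in the picture. A call takes as long as a camera call. They do not tell look-alikes from the thing itself.
- search_frame(picture, target): "box" ([left, top, right, bottom] in pixels, round what is visible of it).
- masks_of(picture, target): "region" (384x512 bool, what is visible of it) and "box" ([left, top, right, bottom] in pixels, round what is visible of it).
The state is a dict: "clock": time; "joint_positions": joint angles; "joint_vel": joint speeds; "joint_torque": joint torques, N m; "ee_pos": TCP position; "tcp_rot": TCP orientation; "force": force on the tool from outside, world axes, zero at the start; "torque": the same for the moment, N m; "grip_width": finger opening in m; "grip_force": force on a finger pad.
Only numpy, scipy, OpenCV 4.12 (cv2) and the standard library are available. Lean on these libraries where they do the work, as an engineer would, in place of code of your own. Each camera call takes 0.05 s, during which the arm holds its last target. There are 200 camera calls.

## Working session

There is one attempt and no reset: what is moved stays moved. The work goes in short steps, Python scripts to look and compute and a tool call to move; the robot and the scene stay as the last step left them, time stands still between calls to the robot, and variables do not carry over. Pictures are saved under pics/ and viewed, at most 10 in all, crops included, and the job is handed in when it is done.

Besides the shell and the picture viewer there is one more tool, called by a JSON object that holds its "fn" and its "kwargs", one argument or row to a line. jog_arm: Moves the arm, as the interface text tells. Shift numbers are shares of 50 cm and turn numbers shares of 1.5 rad, none past 1 either way. Its arguments: {"type":"object","properties":{"series":{"type":"array"},"newtons":{"type":"number"}},"required":["series"]}

```bash
mkdir -p pics; cat > h.py <<'E'
from cell import *
import numpy as np, cv2
def cloud(p):
    z=p["range_z"]; v,u=np.mgrid[:384,:512]
    P=np.stack([(u-p["cx"])/p["fx"]*z,(v-p["cy"])/p["fy"]*z,z,np.ones_like(z)],-1)
    W=P@np.linalg.inv(p["view"]).T
    W[z==0]=np.nan
    return W[...,:3]
def save(p,n): cv2.imwrite("pics/"+n+".png",p["frame"][...,::-1])
E
python3 - <<'E'
from h import *
ims=[]
for n in("top","side"):
    p=get_image(n); ims.append(p["frame"]); W=cloud(p); print(n,np.linalg.inv(p["view"])[:3,3].round(3), p["fx"])
    for t in("carrier","jar_table_mid","jar_empty_mid","tin_cup","bail_grip","jar_aboard_mid"):
        for d in masks_of(p,t)[:3]:
            Q=W[d["region"]];Q=Q[~np.isnan(Q[:,0])]
            if len(Q): print(t,round(d["score"],2),np.round(d["box"]),len(Q),np.median(Q,0).round(3),Q.min(0).round(3),Q.max(0).round(3))
im=np.vstack(ims); cv2.imwrite("pics/a.png",cv2.resize(im,None,fx=.78,fy=.78)[...,::-1]) if 0 else [cv2.imwrite(f"pics/a{i}.png",x[...,::-1]) for i,x in enumerate(ims)]
print(sense()["clock"])
E
```

```text
top [-0.038  0.171  1.7  ] 472.56134587523235
carrier 0.92 [194. 172. 277. 222.] 1637 [0.522 0.018 0.013] [ 0.454 -0.103 -0.01 ] [0.614 0.201 0.15 ]
jar_table_mid 0.8 [328. 164. 354. 196.] 446 [ 0.467 -0.326  0.114] [ 0.445 -0.367 -0.004] [ 0.503 -0.303  0.159]
jar_table_mid 0.63 [304. 197. 328. 223.] 417 [ 0.373 -0.21   0.123] [ 0.352 -0.257 -0.004] [ 0.414 -0.187  0.158]
jar_empty_mid 0.94 [291. 169. 309. 198.] 434 [ 0.483 -0.191  0.092] [ 0.462 -0.229 -0.006] [ 0.534 -0.158  0.155]
tin_cup 0.67 [120. 226. 143. 246.] 351 [0.477 0.457 0.019] [ 0.434  0.404 -0.009] [0.508 0.487 0.066]
tin_cup 0.41 [326. 162. 354. 195.] 467 [ 0.467 -0.327  0.114] [ 0.445 -0.374  0.005] [ 0.507 -0.303  0.159]
bail_grip 0.65 [193. 194. 247. 211.] 87 [0.5   0.187 0.135] [0.466 0.028 0.008] [0.581 0.198 0.15 ]
bail_grip 0.47 [120. 225. 143. 246.] 334 [0.476 0.459 0.018] [ 0.434  0.407 -0.009] [0.501 0.488 0.066]
jar_aboard_mid 0.88 [208. 219. 226. 246.] 415 [0.375 0.156 0.134] [ 0.357  0.122 -0.001] [0.451 0.19  0.158]
jar_aboard_mid 0.67 [210. 187. 230. 210.] 353 [0.493 0.113 0.148] [0.459 0.073 0.006] [
[... 563 characters left out ...]
211  0.099] [ 0.459 -0.23  -0.   ] [ 0.529 -0.16   0.151]
jar_empty_mid 0.9 [291. 229. 313. 272.] 805 [ 0.482 -0.211  0.1  ] [ 0.459 -0.23  -0.002] [ 0.548 -0.16   0.151]
tin_cup 0.59 [203. 152. 219. 173.] 266 [0.465 0.443 0.039] [ 0.433  0.401 -0.002] [0.503 0.577 0.064]
bail_grip 0.73 [236. 174. 249. 179.] 50 [0.494 0.182 0.135] [0.463 0.176 0.128] [0.525 0.191 0.142]
jar_aboard_mid 0.87 [248. 177. 267. 213.] 481 [0.491 0.09  0.12 ] [ 0.463  0.029 -0.001] [0.566 0.285 0.162]
jar_aboard_mid 0.6 [215. 185. 236. 221.] 596 [0.38  0.133 0.096] [0.355 0.119 0.006] [0.419 0.174 0.153]
jar_aboard_mid 0.16 [236. 173. 300. 250.] 1366 [0.516 0.015 0.012] [ 0.457 -0.169 -0.005] [0.631 0.193 0.142]
0.7
```

View pics/a0.png

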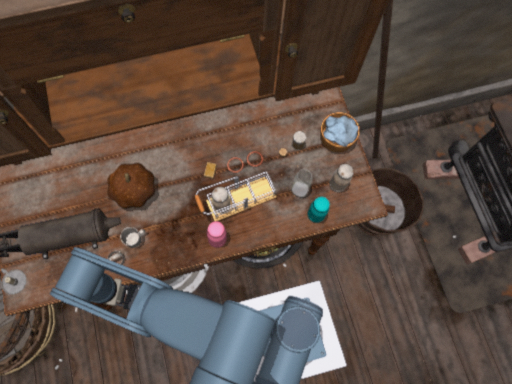

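View pics/a1.png

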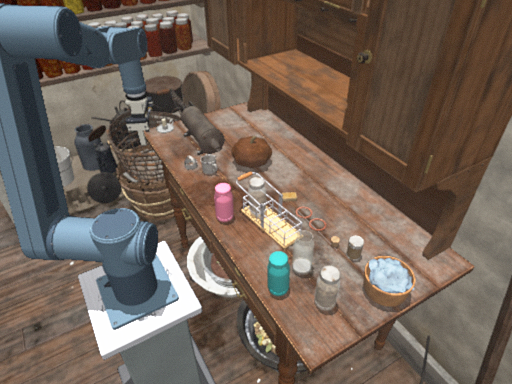

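The top view shows the carrier at (236,198), with the bail grip at (203,206). jar_table, with its tin lid and grey contents, is at (342,178). The empty jar is at (302,182), the cup at (131,237), and the pink and turquoise decoys at (216,233) and (318,209). Next I'll measure more precisely.

```bash
cat >> h.py <<'E'
from scipy.optimize import least_squares
def lid(W,x,y,z0,z1,r=0.05):
    """points near (x,y) in height band"""
    m=(np.hypot(W[...,0]-x,W[...,1]-y)<r)&(W[...,2]>z0)&(W[...,2]<z1)
    return W[m]
def circ(Q,r,c):
    f=least_squares(lambda p:np.hypot(Q[:,0]-p[0],Q[:,1]-p[1])-r,c,loss="soft_l1",f_scale=.003)
    return f.x.round(4),round(float(np.median(abs(f.fun))),4)
def fitcar(W,z0,z1,hx,hy,c=(.52,.02,0.25)):
    m=(np.hypot(W[...,0]-c[0],W[...,1]-c[1])<.17)&(W[...,2]>z0)&(W[...,2]<z1)
    Q=W[m]
    def res(p):
        d=Q[:,:2]-p[:2];cs,s=np.cos(p[2]),np.sin(p[2])
        X=d[:,0]*cs+d[:,1]*s;Y=-d[:,0]*s+d[:,1]*cs
        a=abs(X)-hx;b=abs(Y)-hy
        o=np.hypot(np.maximum(a,0),np.maximum(b,0))
        return np.where((a>0)|(b>0),o,np.minimum(-a,-b))
    best=min((least_squares(res,(c[0],c[1],y0),loss="soft_l1",f_scale=.003) for y0 in np.arange(-.6,.7,.15)),key=lambda f:f.cost)
    return best.x.round(4),len(Q),round(float(np.median(best.fun)),4)
E
python3 - <<'E'
from h import *
big=[]
for n in("top","side"):
    p=get_image(n); W=cloud(p)
    for nm,x,y in(("jt",.477,-.335),("ja",.495,.11),("je",.49,-.193)):
        T=lid(W,x,y,.138,.175); B=lid(W,x,y,.03 if nm!="ja" else .085,.115,.06)
        print(n,nm,"top",len(T),((T.min(0)+T.max(0))/2).round(4),np.ptp(T,0).round(3),T.mean(0).round(4),"body",len(B),circ(B,.034,(x,y)))
    G=lid(W,.494,.184,.115,.15,.05);m=lid(W,.52,.02,.04,.2,.2)
    g=masks_of(p,"bail_grip")[0]["region"]&(W[...,2]>.12); print("grip",W[g].mean(0).round(4),W[g].max(0).round(3),W[g].min(0).round(3))
    g=g; x=W[g][:,:2]; v=np.linalg.svd(x-x.mean(0))[2][0]; print("gripdir",v)
    print("rail",fitcar(W,.064,.082,.039,.117)); print("mesh low",fitcar(W,.004,.018,.046,.126))
    f=p["frame"]; u0,v0=((185,160) if n=="top" else (228,160)); big.append(cv2.resize(f[v0:v0+90,u0:u0+100],None,fx=4,fy=4,interpolation=cv2.INTER_CUBIC))
cv2.imwrite("pics/b.png",np.hstack(big)[...,::-1])
E
```

```text
top jt top 180 [ 0.4779 -0.3397  0.1467] [0.052 0.053 0.017] [ 0.4776 -0.339   0.1467] body 203 (array([ 0.4818, -0.3409]), 0.0013)
top ja top 205 [0.5051 0.1117 0.154 ] [0.056 0.055 0.031] [0.503  0.112  0.1557] body 54 (array([0.5093, 0.1109]), 0.0009)
top je top 54 [ 0.4979 -0.1927  0.146 ] [0.053 0.052 0.016] [ 0.4977 -0.1925  0.1457] body 265 (array([ 0.4982, -0.1928]), 0.0011)
grip [0.5065 0.1886 0.1365] [0.527 0.196 0.142] [0.481 0.183 0.127]
gripdir [-0.99145879 -0.13042037]
rail (array([0.5213, 0.0314, 0.1325]), 233, 0.0017)
mesh low (array([0.5211, 0.0056, 1.3431]), 1618, 0.0275)
side jt top 259 [ 0.4758 -0.3435  0.1451] [0.053 0.054 0.014] [ 0.474  -0.3445  0.1462] body 455 (array([ 0.4791, -0.3394]), 0.0008)
side ja top 162 [0.5029 0.1073 0.1507] [0.055 0.053 0.025] [0.4997 0.1028 0.1531] body 103 (array([0.5059, 0.1125]), 0.0012)
side je top 90 [ 0.4958 -0.1939  0.1445] [0.053 0.054 0.013] [ 0.496  -0.1944  0.1442] body 433 (array([ 0.4963, -0.1932]), 0.0013)
grip [0.4923 0.183  0.1339] [0.524 0.193 0.141] [0.463 0.174 0.123]
gripdir [-0.98842463 -0.15171274]
rail (array([0.5184, 0.0316, 0.1354]), 273, 0.0028)
mesh low (array([0.5212, 0.0504, 0.1382]), 1000, 0.0181)
```

View pics/b.png

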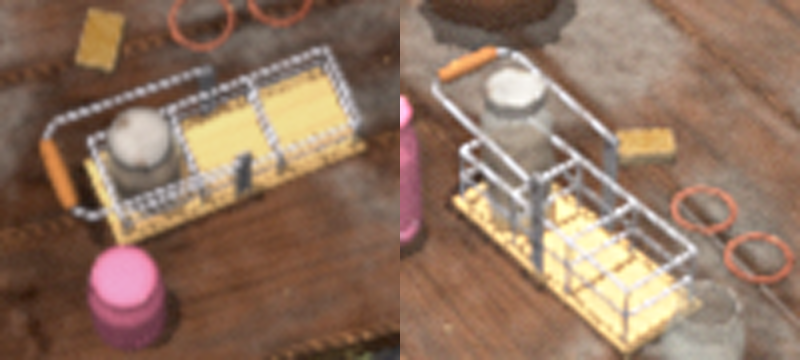

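```bash
python3 - <<'E'
from h import *
s=sense();print(s["clock"],s["ee_pos"],s["tcp_rot"],s["grip_width"],s["joint_positions"],s["force"])
R=s["tcp_rot"];R=np.array(R);print(np.arctan2(R[1,1],R[0,1]))
E
```

```text
0.9 [0.23463417 0.49743546 0.21866395] [[-9.04417948e-01  4.26647600e-01  2.00545146e-05]
 [ 4.26647601e-01  9.04417948e-01  3.79355649e-06]
 [-1.65191512e-05  1.19871711e-05 -1.00000000e+00]] 0.09297946108001529 [ 9.27219098e-01  2.58563996e-01  1.53502035e+00 -1.41152325e-05
  1.34799324e+00 -2.02791281e-01] [-0.8099513  -0.68027539 -0.32653623]
1.1300134977150538
```

{"fn": "jog_arm", "kwargs": {
  "series": [
    [0, 0, 0, 0.06, -0.04, 0.08, 0],
    [0, 0, 0.1, 0.1, -0.1, 0.17, 0],
    [0, 0, 0.2, 0.15, -0.18, 0.2, 0],
    [0, 0, 0.3, 0.2, -0.27, 0.2, 0],
    [0, 0, 0.383, 0.24, -0.36, 0.2, 0],
    [0, 0, 0.383, 0.28, -0.45, 0.2, 0],
    [0, 0, 0.383, 0.32, -0.54, 0.2, 0],
    [0, 0, 0.383, 0.36, -0.62, 0.2, 0]
  ]
}}

```text
clock: 1.7
ee_pos: [0.407, 0.2021, 0.319]
tcp_rot: [[-0.991, -0.134, 0.001], [-0.134, 0.991, 0.0], [-0.001, 0.0, -1.0]]
force: [0.7, 0.7, 0.5]
grip_width: 0.0928
grip_force: 0.0
```

{"fn": "jog_arm", "kwargs": {
  "series": [
    [0, 0, 0, 0.02, -0.1, 0, 0],
    [0, 0, 0, 0.04, -0.2, 0, 0],
    [0, 0, 0, 0.06, -0.3, 0, 0],
    [0, 0, 0, 0.08, -0.4, 0, 0],
    [0, 0, 0, 0.1, -0.5, 0, 0],
    [0, 0, 0, 0.12, -0.6, 0, 0],
    [0, 0, 0, 0.125, -0.8, 0, 0],
    [0, 0, 0, 0.129, -1.0, 0, 0]
  ]
}}

```text
clock: 2.5
ee_pos: [0.4684, -0.1924, 0.3187]
tcp_rot: [[-0.991, -0.133, 0.0], [-0.133, 0.991, -0.0], [-0.0, -0.0, -1.0]]
force: [0.6, -0.1, 0.4]
grip_width: 0.0931
grip_force: 0.0
```

{"fn": "jog_arm", "kwargs": {
  "series": [
    [0, 0, 0, 0.01, -0.1, 0, 0],
    [0, 0, 0, 0.02, -0.2, 0, 0],
    [0, 0, 0, 0.02, -0.28, 0, 0],
    [0, 0, 0, 0.02, -0.28, 0, 0],
    [0, 0, 0, 0.02, -0.28, 0, 0]
  ]
}}

```text
clock: 3.0
ee_pos: [0.4782, -0.3308, 0.3179]
tcp_rot: [[-0.991, -0.131, -0.001], [-0.131, 0.991, 0.001], [0.001, 0.002, -1.0]]
force: [-1.1, 0.2, -0.2]
grip_width: 0.0929
grip_force: 0.0
```

```bash
python3 - <<'E'
from h import *
s=sense();print(s["clock"],s["ee_pos"],s["force"])
p=get_image("side");W=cloud(p)
print("body",circ(lid(W,.479,-.34,.03,.115,.06),.034,(.479,-.34)))
E
```

```text
3.0 [ 0.47817615 -0.33076803  0.31790728] [-1.05188702  0.17709297 -0.18146111]
body (array([ 0.4792, -0.3391]), 0.0009)
```

{"fn": "jog_arm", "kwargs": {
  "series": [
    [0, 0, 0, 0.004, -0.018, -0.06, 0],
    [0, 0, 0, 0.004, -0.018, -0.14, 0],
    [0, 0, 0, 0.004, -0.018, -0.22, 0],
    [0, 0, 0, 0.004, -0.018, -0.3, 0],
    [0, 0, 0, 0.004, -0.018, -0.36, 0],
    [0, 0, 0, 0.004, -0.018, -0.39, 0],
    [0, 0, 0, 0.004, -0.018, -0.395, 0]
  ]
}}

```text
clock: 3.75
ee_pos: [0.4799, -0.3362, 0.1194]
tcp_rot: [[-0.991, -0.135, -0.003], [-0.135, 0.991, 0.003], [0.002, 0.003, -1.0]]
force: [-0.3, -0.5, 0.7]
grip_width: 0.0931
grip_force: 0.0
```

{"fn": "jog_arm", "kwargs": {
  "series": [
    [0, 0, 0, 0, 0, 0, 1],
    [0, 0, 0, 0, 0, 0, 1],
    [0, 0, 0, 0, 0, 0, 1],
    [0, 0, 0, 0, 0, 0, 1],
    [0, 0, 0, 0, 0, 0, 1],
    [0, 0, 0, 0, 0, 0, 1],
    [0, 0, 0, 0, 0, 0, 1]
  ],
  "newtons": 25
}}

```text
clock: 4.45
ee_pos: [0.4808, -0.3397, 0.1216]
tcp_rot: [[-0.991, -0.133, 0.001], [-0.133, 0.991, -0.001], [-0.001, -0.001, -1.0]]
force: [0.9, 0.1, 2.5]
grip_width: 0.055
grip_force: 24.3
```

{"fn": "jog_arm", "kwargs": {
  "series": [
    [0, 0, 0, 0, 0, 0.04, 1],
    [0, 0, 0, 0, 0, 0.12, 1],
    [0, 0, 0, 0, 0, 0.2, 1],
    [0, 0, 0, 0, 0, 0.28, 1],
    [0, 0, 0, 0, 0, 0.35, 1],
    [0, 0, 0, 0, 0, 0.36, 1],
    [0, 0, 0, 0, 0, 0.36, 1]
  ]
}}

```text
clock: 5.15
ee_pos: [0.4806, -0.3393, 0.3012]
tcp_rot: [[-0.991, -0.133, 0.001], [-0.133, 0.991, -0.001], [-0.001, -0.001, -1.0]]
force: [0.6, 0.5, -3.5]
grip_width: 0.0549
grip_force: 24.3
```

{"fn": "jog_arm", "kwargs": {
  "series": [
    [0, 0, 0, 0.01, 0.06, 0, 1],
    [0, 0, 0, 0.025, 0.15, 0, 1],
    [0, 0, 0, 0.04, 0.24, 0, 1],
    [0, 0, 0, 0.055, 0.33, 0, 1],
    [0, 0, 0, 0.07, 0.42, 0, 1],
    [0, 0, 0, 0.085, 0.51, 0, 1],
    [0, 0, 0, 0.095, 0.57, 0, 1],
    [0, 0, 0, 0.1, 0.589, 0, 1]
  ]
}}

```text
clock: 5.95
ee_pos: [0.5293, -0.0411, 0.2981]
tcp_rot: [[-0.991, -0.137, -0.005], [-0.137, 0.991, 0.003], [0.005, 0.003, -1.0]]
force: [-0.9, -0.9, -3.1]
grip_width: 0.055
grip_force: 24.6
```

{"fn": "jog_arm", "kwargs": {
  "series": [
    [0, 0, 0, 0, 0, 0, 1],
    [0, 0, 0, 0, 0, -0.06, 1],
    [0, 0, 0, 0, 0, -0.1, 1],
    [0, 0, 0, 0, 0, -0.12, 1],
    [0, 0, 0, 0, 0, -0.12, 1],
    [0, 0, 0, 0, 0, -0.12, 1]
  ]
}}

```text
clock: 6.55
ee_pos: [0.5308, -0.0457, 0.2414]
tcp_rot: [[-0.991, -0.132, 0.0], [-0.132, 0.991, -0.0], [-0.0, -0.0, -1.0]]
force: [0.3, 0.1, -2.8]
grip_width: 0.0549
grip_force: 24.7
```

```bash
python3 - <<'E'
from h import *
s=sense();print(s["clock"],s["ee_pos"],s["force"],s["torque"])
a=s["ee_pos"]
big=[]
for n in("top","side"):
    p=get_image(n);W=cloud(p)
    print(n,"body",circ(lid(W,.5304,-.0455,a[2]-.085,a[2]-.01,.06),.034,(.5304,-.0455)),circ(lid(W,.5304,-.0455,a[2]-.115,a[2]-.06,.06),.034,(.5304,-.0455)),"rail",fitcar(W,.064,.082,.039,.117))
    B=lid(W,.507,.11,.085,.115,.06);print("ja",circ(B,.034,(.507,.11)))
    f=p["frame"]; u0,v0=((185,145) if n=="top" else (228,150)); big.append(cv2.resize(f[v0:v0+100,u0:u0+100],None,fx=4,fy=4,interpolation=cv2.INTER_CUBIC))
cv2.imwrite("pics/c.png",np.hstack(big)[...,::-1])
E
```

```text
6.55 [ 0.53077191 -0.04574508  0.24140677] [ 0.3233901   0.0776125  -2.81974699] [-0.01381921  0.0016863   0.01442651]
top body (array([ 0.5304, -0.0455]), nan) (array([ 0.5304, -0.0455]), nan) rail (array([0.5219, 0.0312, 0.1408]), 115, 0.002)
ja (array([0.5091, 0.1111]), 0.001)
side body (array([ 0.5292, -0.045 ]), 0.001) (array([ 0.5297, -0.0447]), 0.0008) rail (array([0.5186, 0.0317, 0.1368]), 228, 0.0028)
ja (array([0.5061, 0.1123]), 0.0013)
  return _methods._mean(a, axis=axis, dtype=dtype,
  ret = ret.dtype.type(ret / rcount)
```

View pics/c.png

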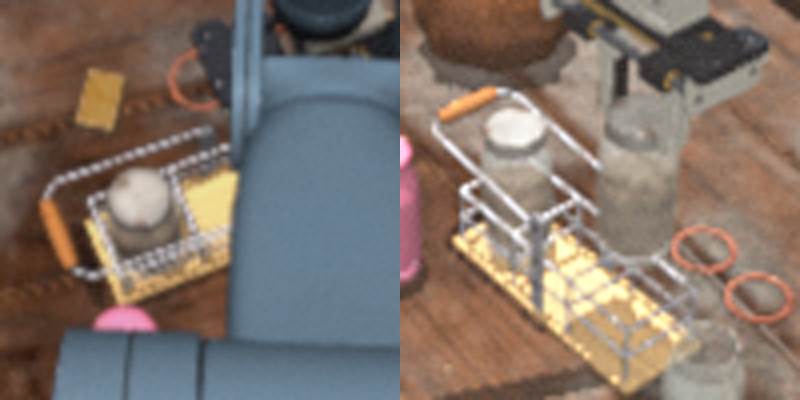

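The jar hangs over the free end place, upright in the side crop and about 45 mm above the rails, with nothing else disturbed. Lowering it slowly.

{"fn": "jog_arm", "kwargs": {
  "series": [
    [0, 0, 0, 0, 0.002, -0.03, 1],
    [0, 0, 0, 0, 0.002, -0.06, 1],
    [0, 0, 0, 0, 0.002, -0.08, 1],
    [0, 0, 0, 0, 0.002, -0.09, 1],
    [0, 0, 0, 0, 0.002, -0.1, 1],
    [0, 0, 0, 0, 0.002, -0.11, 1],
    [0, 0, 0, 0, 0.002, -0.12, 1],
    [0, 0, 0, 0, 0.002, -0.12, 1]
  ],
  "newtons": 20
}}

```text
clock: 7.45
ee_pos: [0.5302, -0.0436, 0.1805]
tcp_rot: [[-0.991, -0.133, -0.001], [-0.133, 0.991, 0.0], [0.001, 0.0, -1.0]]
force: [-0.6, -0.3, -2.9]
grip_width: 0.055
grip_force: 19.7
```

{"fn": "jog_arm", "kwargs": {
  "series": [
    [0, 0, 0, 0, 0, -0.02, 1],
    [0, 0, 0, 0, 0, -0.04, 1],
    [0, 0, 0, 0, 0, -0.055, 1],
    [0, 0, 0, 0, 0, -0.07, 1],
    [0, 0, 0, 0, 0, -0.08, 1],
    [0, 0, 0, 0, 0, -0.088, 1],
    [0, 0, 0, 0, 0, -0.092, 1],
    [0, 0, 0, 0, 0, -0.092, 1]
  ]
}}

```text
clock: 8.25
ee_pos: [0.5305, -0.0437, 0.135]
tcp_rot: [[-0.991, -0.133, -0.0], [-0.133, 0.991, 0.0], [0.0, 0.0, -1.0]]
force: [-0.3, -0.1, -2.4]
grip_width: 0.0551
grip_force: 19.7
```

{"fn": "jog_arm", "kwargs": {
  "series": [
    [0, 0, 0, 0, 0, -0.003, 1],
    [0, 0, 0, 0, 0, -0.006, 1],
    [0, 0, 0, 0, 0, -0.008, 1],
    [0, 0, 0, 0, 0, -0.008, 1]
  ]
}}

```text
clock: 8.65
ee_pos: [0.5309, -0.0438, 0.1317]
tcp_rot: [[-0.991, -0.133, 0.001], [-0.133, 0.991, -0.0], [-0.001, -0.0, -1.0]]
force: [-1.7, 0.6, 1.2]
grip_width: 0.0555
grip_force: 19.9
```

Seated: the force has reversed at the predicted height. Releasing and rising.

{"fn": "jog_arm", "kwargs": {
  "series": [
    [0, 0, 0, 0, 0, 0, 0.3],
    [0, 0, 0, 0, 0, 0, 0.1],
    [0, 0, 0, 0, 0, 0, 0],
    [0, 0, 0, 0, 0, 0, 0],
    [0, 0, 0, 0, 0, 0, 0],
    [0, 0, 0, 0, 0, 0, 0]
  ]
}}

```text
clock: 9.25
ee_pos: [0.5306, -0.0437, 0.1311]
tcp_rot: [[-0.991, -0.133, -0.0], [-0.133, 0.991, 0.0], [0.0, 0.0, -1.0]]
force: [-0.1, -0.7, -0.0]
grip_width: 0.0924
grip_force: 0.0
```

{"fn": "jog_arm", "kwargs": {
  "series": [
    [0, 0, 0, 0, 0, 0.06, 0],
    [0, 0, 0, 0, 0, 0.14, 0],
    [0, 0, 0, 0, 0, 0.22, 0],
    [0, 0, 0, 0, 0, 0.28, 0],
    [0, 0, 0, -0.1, 0, 0.28, 0.2],
    [0, 0, 0, -0.2, 0, 0.28, 0.4],
    [0, 0, 0, -0.3, 0, 0.28, 0.6],
    [0, 0, 0, -0.3, 0, 0.28, 0.65]
  ]
}}

```text
clock: 10.05
ee_pos: [0.375, -0.0424, 0.2708]
tcp_rot: [[-0.991, -0.133, -0.003], [-0.133, 0.991, 0.0], [0.003, 0.001, -1.0]]
force: [0.3, -0.3, -0.2]
grip_width: 0.0656
grip_force: 0.0
```

```bash
python3 - <<'E'
from h import *
s=sense();print(s["clock"],s["ee_pos"],s["grip_width"])
big=[]
for n in("top","side"):
    p=get_image(n);W=cloud(p)
    for nm,x,y in(("jt",.53,-.0455),("ja",.507,.11)):
        B=lid(W,x,y,.085,.125,.045);T=lid(W,x,y,.138,.175,.04); print(n,nm,len(B),circ(B,.034,(x,y)) if len(B) else 0,T.max(0).round(3) if len(T) else 0)
    for d in masks_of(p,"bail_grip")[:1]:
        g=d["region"]&(W[...,2]>.115)&(W[...,1]>.165)&(W[...,1]<.21);Q=W[g];print("grip",len(Q),Q.mean(0).round(4),((Q.min(0)+Q.max(0))/2).round(4),np.ptp(Q,0).round(3))
    print("rail",fitcar(W,.064,.082,.039,.117))
    f=p["frame"]; u0,v0=((185,145) if n=="top" else (228,150)); big.append(cv2.resize(f[v0:v0+100,u0:u0+100],None,fx=4,fy=4,interpolation=cv2.INTER_CUBIC))
cv2.imwrite("pics/d.png",np.hstack(big)[...,::-1])
E
```

```text
10.05 [ 0.37501868 -0.04237833  0.27078572] 0.06555593084449397
top jt 44 (array([ 0.5312, -0.047 ]), 0.0016) [ 0.553 -0.018  0.162]
top ja 107 (array([0.5096, 0.111 ]), 0.0013) [0.531 0.139 0.166]
grip 92 [0.4969 0.1868 0.1349] [0.4962 0.1821 0.1352] [0.084 0.032 0.026]
rail (array([0.5214, 0.0309, 0.1318]), 163, 0.0023)
side jt 189 (array([ 0.5288, -0.0431]), 0.0013) [ 0.554 -0.02   0.162]
side ja 124 (array([0.5054, 0.113 ]), 0.0017) [0.52  0.127 0.153]
rail (array([0.5185, 0.0379, 0.1817]), 293, 0.0058)
```

View pics/d.png

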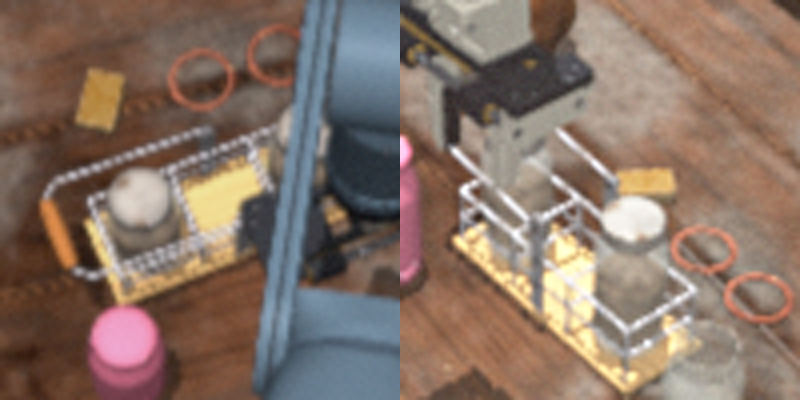

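{"fn": "jog_arm", "kwargs": {
  "series": [
    [0, 0, 0, 0.04, 0.08, 0, 0.65],
    [0, 0, 0, 0.08, 0.16, 0, 0.65],
    [0, 0, 0, 0.12, 0.24, 0, 0.65],
    [0, 0, 0, 0.16, 0.32, 0, 0.65],
    [0, 0, 0, 0.2, 0.4, 0, 0.65],
    [0, 0, 0, 0.233, 0.464, 0, 0.65],
    [0, 0, 0, 0.233, 0.464, 0, 0.65],
    [0, 0, 0, 0.233, 0.464, 0, 0.65]
  ]
}}

```text
clock: 11.05
ee_pos: [0.4977, 0.1891, 0.2698]
tcp_rot: [[-0.991, -0.136, -0.002], [-0.136, 0.991, -0.001], [0.002, -0.0, -1.0]]
force: [0.1, -1.0, -0.0]
grip_width: 0.0329
grip_force: 0.0
```

{"fn": "jog_arm", "kwargs": {
  "series": [
    [0, 0, 0, 0, 0, -0.05, 0.65],
    [0, 0, 0, 0, 0, -0.12, 0.65],
    [0, 0, 0, 0, 0, -0.16, 0.65],
    [0, 0, 0, 0, 0, -0.16, 0.65]
  ]
}}

```text
clock: 11.45
ee_pos: [0.495, 0.1867, 0.1881]
tcp_rot: [[-0.991, -0.132, -0.006], [-0.132, 0.991, -0.001], [0.007, -0.001, -1.0]]
force: [0.2, -0.6, 0.8]
grip_width: 0.0327
grip_force: 0.0
```

```bash
python3 - <<'E'
from h import *
s=sense();print(s["clock"],s["ee_pos"],s["grip_width"],s["force"])
p=get_image("side");W=cloud(p)
f=p["frame"];a=cv2.resize(f[140:240,205:305],None,fx=5,fy=5,interpolation=cv2.INTER_CUBIC)
v=p["view"]
for y in (s["ee_pos"],[.498,.1885,.129]):
    c=v@np.r_[y,1];print(p["fx"]*c[0]/c[2]+p["cx"],p["fy"]*c[1]/c[2]+p["cy"])
cv2.imwrite("pics/e.png",a[...,::-1])
E
```

```text
11.45 [0.49500511 0.1866765  0.1881462 ] 0.03272675782074433 [ 0.18434185 -0.57136892  0.81239576]
243.19602154177082 163.41396993649002
244.12110917884735 175.73669438842967
```

View pics/e.png

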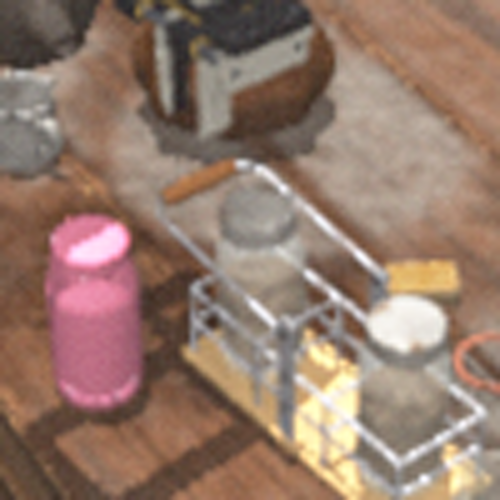

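The gripper is straight above the grip bar (crop (165–240,162–195)), with fingers either side of it and clear of the jar. Descending and closing lightly.

{"fn": "jog_arm", "kwargs": {
  "series": [
    [0, 0, 0, 0, 0, -0.04, 0.65],
    [0, 0, 0, 0, 0, -0.08, 0.65],
    [0, 0, 0, 0, 0, -0.11, 0.65],
    [0, 0, 0, 0, 0, -0.13, 0.65],
    [0, 0, 0, 0, 0, -0.148, 0.65],
    [0, 0, 0, 0, 0, -0.148, 0.65]
  ]
}}

```text
clock: 12.1
ee_pos: [0.497, 0.188, 0.1169]
tcp_rot: [[-0.991, -0.133, -0.001], [-0.133, 0.991, -0.0], [0.001, -0.0, -1.0]]
force: [-0.4, 0.1, 0.3]
grip_width: 0.0325
grip_force: 0.0
```

{"fn": "jog_arm", "kwargs": {
  "series": [
    [0, 0, 0, 0, 0, 0, 0.75],
    [0, 0, 0, 0, 0, 0, 0.8],
    [0, 0, 0, 0, 0, 0, 0.85],
    [0, 0, 0, 0, 0, 0, 0.9],
    [0, 0, 0, 0, 0, 0, 1],
    [0, 0, 0, 0, 0, 0, 1]
  ],
  "newtons": 4
}}

```text
clock: 12.7
ee_pos: [0.4976, 0.1886, 0.1178]
tcp_rot: [[-0.991, -0.133, 0.001], [-0.133, 0.991, 0.001], [-0.002, 0.0, -1.0]]
force: [-0.0, 3.3, 4.7]
grip_width: 0.0174
grip_force: 4.0
```

{"fn": "jog_arm", "kwargs": {
  "series": [
    [0, 0, 0, 0.0005, -0.004, 0.028, 1],
    [0, 0, 0, 0.0014, -0.01, 0.056, 1],
    [0, 0, 0, 0.003, -0.021, 0.086, 1],
    [0, 0, 0, 0.0044, -0.033, 0.115, 1],
    [0, 0, 0, 0.007, -0.05, 0.142, 1],
    [0, 0, 0, 0.009, -0.067, 0.168, 1],
    [0, 0, 0, 0.012, -0.088, 0.191, 1],
    [0, 0, 0, 0.015, -0.11, 0.213, 1]
  ]
}}

```text
clock: 13.5
ee_pos: [0.5045, 0.1342, 0.2246]
tcp_rot: [[-0.991, -0.134, 0.001], [-0.134, 0.991, 0.002], [-0.001, 0.002, -1.0]]
force: [0.7, 2.8, 1.5]
grip_width: 0.0172
grip_force: 4.0
```

{"fn": "jog_arm", "kwargs": {
  "series": [
    [0, 0, 0, 0.003, -0.025, 0.019, 1],
    [0, 0, 0, 0.007, -0.052, 0.036, 1],
    [0, 0, 0, 0.011, -0.08, 0.049, 1],
    [0, 0, 0, 0.015, -0.109, 0.06, 1],
    [0, 0, 0, 0.019, -0.14, 0.068, 1],
    [0, 0, 0, 0.023, -0.17, 0.072, 1],
    [0, 0, 0, 0.027, -0.202, 0.073, 1],
    [0, 0, 0, 0.027, -0.202, 0.073, 1]
  ]
}}

```text
clock: 14.3
ee_pos: [0.5185, 0.0295, 0.2597]
tcp_rot: [[-0.991, -0.131, -0.0], [-0.131, 0.991, -0.001], [0.001, -0.001, -1.0]]
force: [1.5, 0.4, 1.4]
grip_width: 0.0173
grip_force: 4.0
```

```bash
python3 - <<'E'
from h import *
s=sense();print(s["clock"],s["ee_pos"],s["grip_width"],s["force"],s["torque"])
p=get_image("side");W=cloud(p)
for nm,x,y in(("jt",.53,-.0455),("ja",.507,.11)):
    B=lid(W,x,y,.085,.125,.045); print(nm,len(B),circ(B,.034,(x,y)))
f=p["frame"];a=cv2.resize(f[120:240,205:305],None,fx=5,fy=5,interpolation=cv2.INTER_CUBIC)
cv2.imwrite("pics/f.png",a[...,::-1])
E
```

```text
14.3 [0.5184966  0.02947453 0.25971467] 0.01732919215304665 [1.51507349 0.3677757  1.43366398] [ 0.02776073 -0.25774289 -0.0608814 ]
jt 195 (array([ 0.5296, -0.0475]), 0.0015)
ja 166 (array([0.5067, 0.1084]), 0.0013)
```

View pics/f.png

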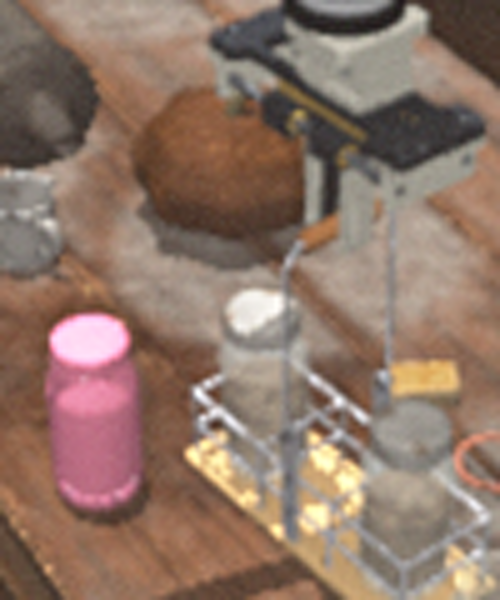

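The bail is upright with its wooden grip between the fingers (crop (345,220)), and both jars stand seated. Firming the grip and lifting slowly.

{"fn": "jog_arm", "kwargs": {
  "series": [
    [0, 0, 0, 0, 0, 0, 1],
    [0, 0, 0, 0, 0, 0, 1],
    [0, 0, 0, 0, 0, 0, 1],
    [0, 0, 0, 0, 0, 0.003, 1],
    [0, 0, 0, 0, 0, 0.006, 1],
    [0, 0, 0, 0, 0, 0.01, 1],
    [0, 0, 0, 0, 0, 0.015, 1],
    [0, 0, 0, 0, 0, 0.02, 1]
  ],
  "newtons": 50
}}

```text
clock: 15.15
ee_pos: [0.5178, 0.0324, 0.27]
tcp_rot: [[-0.991, -0.133, -0.001], [-0.133, 0.991, 0.0], [0.001, 0.0, -1.0]]
force: [-0.0, -0.0, -8.2]
grip_width: 0.0161
grip_force: 50.0
```

{"fn": "jog_arm", "kwargs": {
  "series": [
    [0, 0, 0, 0, 0, 0.01, 1],
    [0, 0, 0, 0, 0, 0.02, 1],
    [0, 0, 0, 0, 0, 0.03, 1],
    [0, 0, 0, 0, 0, 0.04, 1],
    [0, 0, 0, 0, 0, 0.05, 1],
    [0, 0, 0, 0, 0, 0.06, 1],
    [0, 0, 0, 0, 0, 0.07, 1],
    [0, 0, 0, 0, 0, 0.08, 1]
  ]
}}

```text
clock: 15.95
ee_pos: [0.518, 0.0323, 0.3105]
tcp_rot: [[-0.991, -0.133, -0.0], [-0.133, 0.991, 0.0], [0.0, 0.0, -1.0]]
force: [-0.5, -0.3, -8.1]
grip_width: 0.0163
grip_force: 50.0
```

{"fn": "jog_arm", "kwargs": {
  "series": [
    [0, 0, 0, 0, 0, 0.02, 1],
    [0, 0, 0, 0, 0, 0.04, 1],
    [0, 0, 0, 0, 0, 0.06, 1],
    [0, 0, 0, 0, 0, 0.075, 1],
    [0, 0, 0, 0, 0, 0.085, 1],
    [0, 0, 0, 0, 0, 0.09, 1],
    [0, 0, 0, 0, 0, 0.09, 1],
    [0, 0, 0, 0, 0, 0.09, 1]
  ]
}}

```text
clock: 16.75
ee_pos: [0.5179, 0.0323, 0.3547]
tcp_rot: [[-0.991, -0.133, -0.001], [-0.133, 0.991, 0.0], [0.001, 0.0, -1.0]]
force: [0.7, 0.2, -9.4]
grip_width: 0.0163
grip_force: 50.0
```

```bash
python3 - <<'E'
from h import *
s=sense();print(s["clock"],s["ee_pos"],s["grip_width"],s["force"],s["torque"])
for i in range(4):
    p=get_image("side");W=cloud(p)
    c=[lid(W,x,y,.215,.28,.045) for x,y in((.53,-.05),(.507,.11))]
    print([(len(q),np.percentile(q[:,2],95).round(4) if len(q) else 0) for q in c])
f=p["frame"];a=cv2.resize(f[110:230,205:305],None,fx=5,fy=5,interpolation=cv2.INTER_CUBIC)
cv2.imwrite("pics/g.png",a[...,::-1])
E
```

```text
16.75 [0.51786934 0.03227377 0.35471229] 0.01632869575103868 [ 0.69464447  0.1773605  -9.35657075] [ 0.03834379  0.04025813 -0.01072103]
[(346, np.float64(0.259)), (203, np.float64(0.2486))]
[(337, np.float64(0.2591)), (204, np.float64(0.2489))]
[(341, np.float64(0.2593)), (207, np.float64(0.2492))]
[(343, np.float64(0.2592)), (202, np.float64(0.2488))]
```

View pics/g.png

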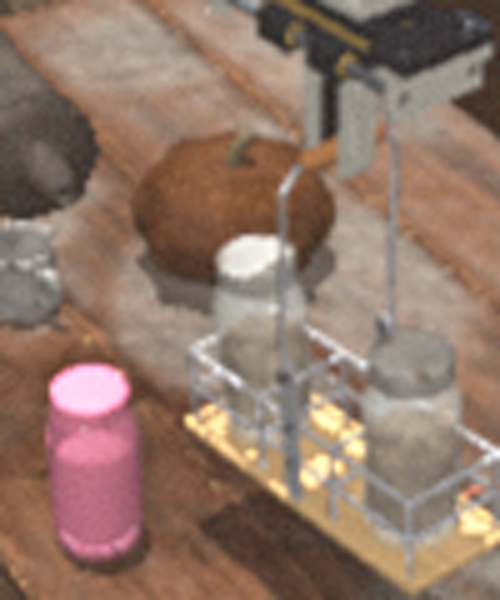

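The carrier hangs about 9 cm up, almost level (about 0.065 rad), with both jars seated. I'll let it settle, recheck and hand in.

{"fn": "jog_arm", "kwargs": {
  "series": [
    [0, 0, 0, 0, 0, 0, 1],
    [0, 0, 0, 0, 0, 0, 1],
    [0, 0, 0, 0, 0, 0, 1],
    [0, 0, 0, 0, 0, 0, 1],
    [0, 0, 0, 0, 0, 0, 1],
    [0, 0, 0, 0, 0, 0, 1],
    [0, 0, 0, 0, 0, 0, 1],
    [0, 0, 0, 0, 0, 0, 1]
  ]
}}

```text
clock: 17.75
ee_pos: [0.5181, 0.0323, 0.3551]
tcp_rot: [[-0.991, -0.133, 0.0], [-0.133, 0.991, 0.0], [-0.0, 0.0, -1.0]]
force: [-0.3, 0.6, -8.6]
grip_width: 0.0164
grip_force: 50.0
```

```bash
python3 - <<'E'
from h import *
r=[]
for i in range(8):
    p=get_image("side");W=cloud(p)
    r.append([np.percentile(lid(W,x,y,.215,.28,.045)[:,2],95).round(4) for x,y in((.53,-.05),(.507,.11))])
r=np.array(r);print(r.tolist())
print(circ(lid(W,.497,-.193,.03,.115,.06),.033,(.497,-.193)))
d=r[:,0]-r[:,1]
if abs(d).max()<.018 and np.ptp(d)<.004: print(hand_in())
E
```

```text
[[0.2592, 0.249], [0.2597, 0.2493], [0.2598, 0.2491], [0.2595, 0.2491], [0.2592, 0.249], [0.2593, 0.2491], [0.2593, 0.2494], [0.2597, 0.2494]]
(array([ 0.4959, -0.194 ]), 0.0011)
the job is handed in; nothing more can be done
None
```

The job is handed in: the jar stands in the opposite end place, and the carrier hangs still from the bail's grip, about 9 cm up and roughly 0.065 rad off level. The empty jar measured unmoved; the cup was not re-measured, and no verdict came back.

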